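# Put the batteries away by size

## Task

Put the four batteries away, each standing upright on the floor of the black holder made for it: the thick, medium and slim round ones in the large, medium and small round cups, the rectangular one in the square cup. The slim one is still in the white charger, so draw it straight up out of its close sleeve. Do not tip any battery over, and leave the tumbler where it stands.

Things in the scene. Friction and masses are not known exactly. Their poses are not given: they have to be found in the camera images.
- cell_thick: (All sizes here and below are in mm.) Thick round battery, diameter 34, height 61 (the top 2 is the steel contact button, diameter 10), about 140 g, standing loose on the table. Origin: centre of its underside; z up along its axis. All four batteries have the same pale grey jacket with a black band near the foot and stand upright; all four holders are black with a cork-brown floor.
- cell_medium: Medium round battery, diameter 26, height 50 (the top 2 is the contact button, diameter 8), about 70 g, standing loose on the table. Origin: centre of its underside; z up.
- cell_slim: Slim round battery, diameter 18.5, height 65 (the top 2 is the contact button, diameter 6), about 50 g. It stands in the charger's sleeve, its underside 10 above the table, its upper 33 showing above the charger's top; it must rise 32 straight up to come free. Origin: centre of its underside; z up.
- block_battery: Rectangular battery, 26.5 (its x) by 17.5 (its y) by 46 high, with two 3 mm contact studs on top (49 in all), about 46 g, standing loose on the table. Origin: centre of its underside; z up.
- cup_large: Large round black cup, fixed to the table, open at the top: inner diameter 58, outer 66, rim 26 above the table, floor 4 thick. Place of the thick battery. Origin: centre of its underside, at table height; z up.
- cup_medium: Medium round black cup, fixed: inner diameter 43, outer 51, rim 26 above the table, floor 4 thick. Place of the medium battery. Origin: centre of its underside.
- cup_small: Small round black cup, fixed: inner diameter 33, outer 41, rim 26 above the table, floor 4 thick. Place of the slim battery. Origin: centre of its underside.
- cup_square: Square black cup, fixed: inside 44 by 44, outside 52 by 52, rim 26 above the table, floor 4 thick. The rectangular battery fits in it at any yaw. Origin: centre of its underside; x and y along its sides.
- charger: White charger, a block 70 (x) by 60 (y) by 42 high fixed to the table, with one vertical round sleeve in the middle of its top, 32 deep and 1.6 wider than the slim battery, which stands in it. Origin: centre of its underside.
- tumbler: White ceramic tumbler without a handle, empty, loose, mouth diameter 74, height 82: a bystander, to be left alone. Origin: centre of its underside. (Other loose clutter among the things is under 20 high; the nine standing things are at least 130 apart, centre to centre.)
Things that resemble listed ones, but are neither listed nor needed, are in the scene too. What is shaped like the cell_slim but blue or orange is not meant.

How it is judged:
By the outcome, as a careful person would: the job done as asked, in the order asked, and still so for the second after the job is handed in, with the robot touching nothing.
It also fails if it takes over 104 s, if anything falls off the work surface, if the arm or the gripper's body presses on something with over 40 N, if the wrist force passes 120 N, or if a joint passes its speed limit or range.

## Robot

A 6-joint arm with a two-finger parallel gripper is mounted at the origin on the work surface. World frame = base frame: x ahead of the robot, y to its left, z up, the work surface at z = 0. Lengths are in m, angles in degrees, forces in N, time in s.
With the tool pointing down it reaches from about 0.325 to 0.85 m from the base axis. Payload 15.5 kg.
Tool frame: the origin (TCP) lies midway between the tips of the shut fingers; the grasp point (between the pads) lies 19 mm behind it; z points along the fingers, y is the line along which they close (so a half turn about z gives the same grasp; the last joint's range is limited). The gripper opens to 91 mm and grips with 3 to 60 N. Pads are 32 mm wide; open, the fingers measure 118 mm over their backs; the gripper's body (76 mm by 178 mm) begins 60 mm behind the grasp point.
Start: joints at [-80.701, 28.281, 77.091, -0, 74.628, -5.472], TCP at [0.159, -0.604, 0.214] pointing down, gripper open.
Joint ranges: [-166.48, 166.48], [-47.26, 123.95], [12.59, 153.08], [-70.14, 250.14], [6.76, 159.57], [-176.63, 176.63]. Speed limits (degrees/s): [108.29, 108.29, 147.25, 172.46, 172.46, 172.46].

## Interface

Orientations are given as a 3x3 rotation matrix whose columns are the frame's x, y, z axes.
In Python, from bench import ctrl gives the robot as it stands. The module is installed in compiled form; this text tells all that it offers. Calls block until the motion is done:
- ctrl.goto(position, orientation): joint-space move of the TCP to a pose.
- ctrl.move_l(position, vel=0.15, ori=None, contact_N=None): straight line of the TCP; ori=None keeps the orientation; vel is the mean speed in m/s. With contact_N (N) it stops when the force on the tool has changed by that much, and returns True; else False.
- ctrl.movej(angles): joint-space move.
- ctrl.command_gripper(opening): opening from 0.0 (shut) to 1.0 (fully open); the grip force is fixed at half the most; returns when the fingers have stopped.
- ctrl.sleep(seconds).
- ctrl.ik(position, orientation): joint angles nearest the present ones, or None.
- ctrl.read_camera(name): name is "side" or "top" or "wrist"; returns the picture (480x640x3 uint8, blue, green, red); there is no depth.
- ctrl.camera_params(name): a dict with "fx", "fy", "cx", "cy" (pixels), "pose" (4x4, takes a point from camera to world coordinates); the wrist camera has in their place "T_tool_cam" (4x4, takes a point from camera to tool coordinates, whose origin is the TCP and whose axes are the flange's). Camera axes: x right, y up, looking along -z (the intrinsics and any distortion apply to the point x, -y, -z); pixel columns grow to the right and rows downward; lengths in m; the calibration is good to about 2 mm. The wrist camera is an equidistant fisheye: a pixel r from the principal point sees the ray r / f radians off the axis. A picture is of the moment at which its call begins: read the wrist's pose just before it. camera_params takes no time and is no camera call.
A pose or a line that the arm cannot do raises ctrl.MotionError and nothing moves.
- ctrl.sign_off(): hands the job in; it is judged then, once.
Readings, each from a call of its own:
- ctrl.current_t(): time.
- ctrl.current_q(): joint angles.
- ctrl.current_dq(): joint speeds.
- ctrl.current_effort(): joint torques, N m.
- ctrl.current_tool_pos(): TCP position.
- ctrl.current_eef_rot(): TCP orientation.
- ctrl.current_contact_force(): force on the tool from outside, world axes, zero at the start.
- ctrl.current_wrist_torque(): the same for the moment, N m.
- ctrl.current_grip_width(): opening from 0.0 (shut) to 1.0 (fully open).
- ctrl.current_grasp_force(): force on a finger pad.
Only numpy, scipy, OpenCV 4.12 (cv2) and the standard library are available. Lean on these libraries where they do the work, as an engineer would, in place of code of your own. Each camera call takes 0.05 s, during which the arm holds its last target. There are 200 camera calls.

## Working session

There is one attempt and no reset: what is moved stays moved. The work goes in short steps, each a Python script; the robot and the scene stay as the last script left them, time stands still between calls to the robot, and variables do not carry over. Pictures are saved under pics/ and viewed, at most 14 in all, crops included, and the job is handed in when it is done.

```bash
mkdir -p pics
python3 - <<'E'
from bench import ctrl
import cv2
for n in("top","side","wrist"):
    cv2.imwrite(f"pics/{n}0.png",ctrl.read_camera(n)); print(n,ctrl.camera_params(n))
print(ctrl.current_t(),ctrl.current_eef_rot())
E
```

```text
top {'fx': 565.4124919240938, 'fy': 565.4124919240938, 'cx': 333.14995609713776, 'cy': 245.2006454015295, 'pose': array([[ 0.01305784,  0.9875005 , -0.15707404,  0.32943049],
       [-0.99978759,  0.01539915,  0.01369801,  0.02203183],
       [ 0.0159456 ,  0.15686181,  0.98749183,  1.12897787],
       [ 0.        ,  0.        ,  0.        ,  1.        ]])}
side {'fx': 479.57416257914736, 'fy': 479.57416257914736, 'cx': 321.6215163900228, 'cy': 238.18774851460458, 'pose': array([[-0.94629985,  0.17727133, -0.27035433,  0.21853611],
       [-0.32287305, -0.47574834,  0.81817878,  0.93351082],
       [ 0.01641902,  0.86153258,  0.50743672,  0.61552436],
       [ 0.        ,  0.        ,  0.        ,  1.        ]])}
wrist {'fx': 371.64829954431775, 'fy': 371.64829954431775, 'cx': 316.1717285137944, 'cy': 247.06007911572144, 'T_tool_cam': array([[-1.23281809e-03,  9.57152943e-01,  2.89580256e-01,
         8.24386178e-02],
       [ 9.99999104e-01,  1.33114355e-03, -1.42589074e-04,
         1.52620152e-03],
       [-5.21952441e-04,  2.89579821e-01, -9.57153726e-01,
        -1.70048744e-01],
       [ 0.00000000e+00,  0.00000000e+00,  0.00000000e+00,
         1.00000000e+00]])}
0.15 [[ 9.66952552e-01  2.54956336e-01 -1.72249171e-04]
 [ 2.54956387e-01 -9.66952158e-01  8.74802604e-04]
 [ 5.64797585e-05 -8.89808636e-04 -9.99999603e-01]]
```

View pics/top0.png

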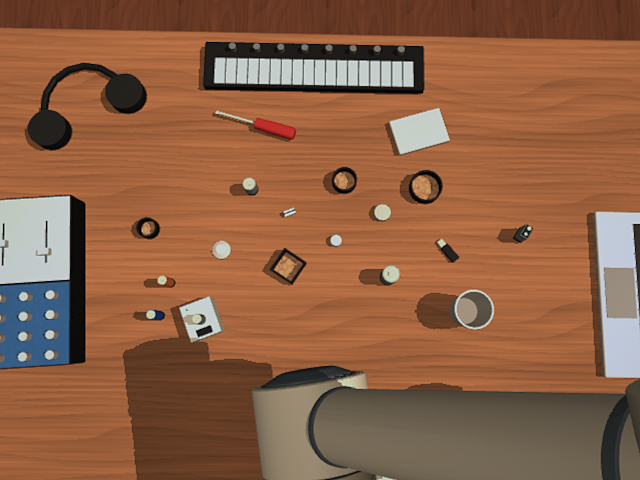

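View pics/side0.png

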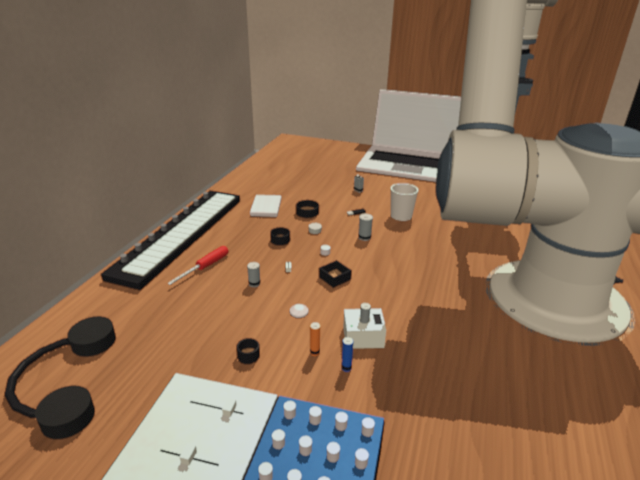

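Top view: thick cell (390,274), medium (250,186), block probably (523,232), slim in the charger (198,320). Cups: large (425,186), medium (344,180), small (148,228), square (289,266). The tumbler is at (474,310). Next, a zoomed montage.

Run:
```python
import cv2,numpy as np
t=cv2.imread("pics/top0.png")
P=[(390,274),(250,186),(523,232),(198,320),(425,186),(344,180),(148,228),(289,266)]
c=[cv2.resize(t[y-25:y+25,x-25:x+25],(200,200),interpolation=cv2.INTER_CUBIC) for x,y in P]
cv2.imwrite("pics/m.png",np.vstack([np.hstack(c[:4]),np.hstack(c[4:])]))
```

```text
(no output)
```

View pics/m.png

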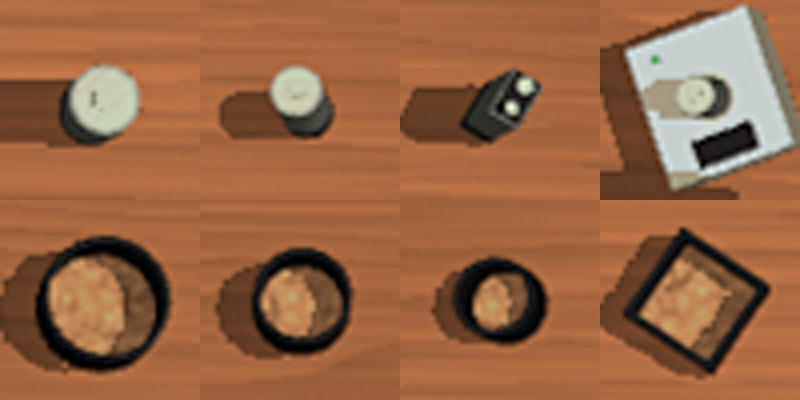

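The crops show the thick, medium and slim top discs, a rectangular battery with two studs, and the four cups with cork floors. I'll cast these to the world, then tour with the wrist camera to refine.

```bash
cat > h.py <<'E'
from bench import ctrl
import cv2,numpy as np
def top_ray(u,v):
    p=ctrl.camera_params("top"); T=p["pose"]
    return T[:3,3],T[:3,:3]@np.array([(u-p["cx"])/p["fx"],-(v-p["cy"])/p["fy"],-1])
def hit(o,d,z): return (o+d*(z-o[2])/d[2])[:2]
def wpose(pos,R):
    T=np.eye(4);T[:3,:3]=R;T[:3,3]=pos
    return T@ctrl.camera_params("wrist")["T_tool_cam"]
def wrist_ray(u,v,T):
    p=ctrl.camera_params("wrist"); a=np.array([u-p["cx"],v-p["cy"]]); r=np.hypot(*a)
    th=r/p["fx"]; s=np.sin(th)*a/max(r,1e-9)
    return T[:3,3],T[:3,:3]@np.array([s[0],-s[1],-np.cos(th)])
def wrist_px(X,T):
    p=ctrl.camera_params("wrist"); c=T[:3,:3].T@(np.asarray(X)-T[:3,3]); th=np.arctan2(np.hypot(c[0],c[1]),-c[2])
    k=p["fx"]*th/np.hypot(c[0],c[1]); return p["cx"]+k*c[0],p["cy"]-k*c[1]
def rot(a):  # closing line at angle a (deg)
    a=np.radians(a); y=np.array([np.cos(a),np.sin(a),0]); z=np.array([0,0,-1.])
    return np.c_[np.cross(y,z),y,z]
def best(pos,a):
    qs=[(abs(q[5]),R) for R in (rot(a),rot(a+180)) for q in [ctrl.ik(pos,R)] if q is not None]
    return min(qs,key=lambda t:t[0])[1]
def radial(xy): return np.degrees(np.arctan2(xy[1],xy[0]))
E
python3 - <<'E'
from h import *
P=dict(thick=(391,274,.059),medium=(249,184,.048),slim=(197,319,.075),block=(527.5,231,.049),
 cl=(425.75,186.75,.026),cm=(344.3,180,.026),cs=(147.8,228.3,.026),cq=(288.6,266.5,.026),tumbler=(474,310,.082))
W={k:hit(*top_ray(u,v),z) for k,(u,v,z) in P.items()}
for k,w in W.items(): print(k,w.round(4),np.hypot(*w).round(3))
a,b=[hit(*top_ray(523-25+x/4,232-25+y/4),.049) for x,y in((112,107),(124,86))]
print("stud line",radial(b-a),np.hypot(*(b-a)))
np.save("W.npy",W)
D={}
for k in("slim","cs","medium","cq","thick","cm","cl","block"):
    pos=np.r_[W[k],.22]; R=best(pos,radial(W[k])); ctrl.goto(pos,R)
    T=wpose(ctrl.current_tool_pos(),ctrl.current_eef_rot()); im=ctrl.read_camera("wrist")
    cv2.imwrite(f"pics/w_{k}.png",im); D[k]=(T,wrist_px(np.r_[W[k],P[k][2]],T)); print(k,np.round(D[k][1]),ctrl.current_q()[5].round(),ctrl.current_t())
np.save("D.npy",D)
c=[]
for k in("thick","medium","slim","block","cl","cm","cs","cq"):
    x,y=np.round(D[k][1]).astype(int); im=cv2.copyMakeBorder(cv2.imread(f"pics/w_{k}.png"),100,100,100,100,0)
    c.append(cv2.resize(im[y+50:y+150,x+50:x+150],(200,200)))
cv2.imwrite("pics/m2.png",np.vstack([np.hstack(c[:4]),np.hstack(c[4:])]))
E
```

```text
thick [ 0.4458 -0.1037] 0.458
medium [0.6206 0.174 ] 0.644
slim [0.3555 0.2564] 0.438
block [ 0.5352 -0.3721] 0.652
cl [ 0.627  -0.1782] 0.652
cm [ 0.6381 -0.014 ] 0.638
cs [0.533  0.3731] 0.651
cq [0.4612 0.0936] 0.471
tumbler [ 0.3787 -0.2545] 0.456
stud line -30.98644553346796 0.012276527527448304
slim [317. 231.] -8.0 3.2917
cs [318. 219.] -5.0 4.2
medium [317. 225.] -5.0 5.125
cq [315. 220.] -7.0 5.9167
thick [315. 228.] -7.0 6.775
cm [317. 219.] -5.0 7.6833
cl [316. 218.] -5.0 8.4333
block [315. 227.] -5.0 9.35
```

View pics/m2.png

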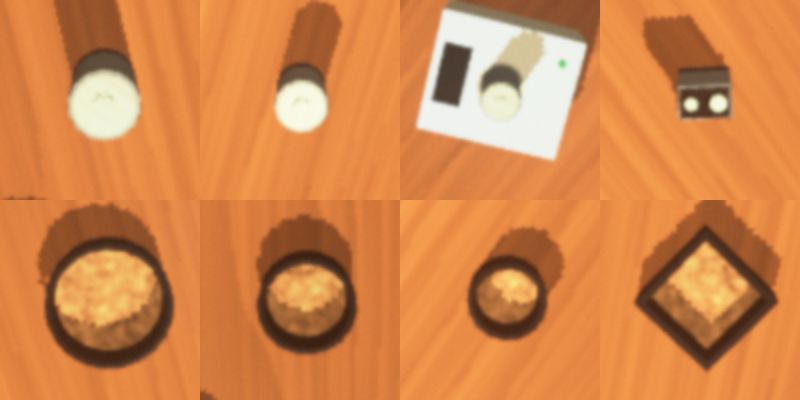

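The wrist crops (offset from 100,100 at 2×) show every item within about 4 px of the prediction. The block's long side lies along image x. Next I'll compute refined positions and run the thick cell.

```bash
cat >> h.py <<'E'
def pick(xy,zt,a,op,lift=.17,probe=None):
    pos=np.r_[xy,lift]; R=best(pos,a)
    ctrl.command_gripper(op); ctrl.goto(pos,R); ctrl.move_l(np.r_[xy,zt],.12)
    ctrl.command_gripper(0.); print("grip",ctrl.current_grip_width()*91,ctrl.current_grasp_force(),np.round(ctrl.current_contact_force(),1))
def place(xy,zt,a,op,lift=.17):
    R=best(np.r_[xy,lift],a); ctrl.goto(np.r_[xy,lift],R)
    print("carry w",ctrl.current_grip_width()*91)
    ctrl.move_l(np.r_[xy,zt+.03],.15)
    print("contact",ctrl.move_l(np.r_[xy,zt-.002],.03,contact_N=3),ctrl.current_tool_pos()[2],zt)
    ctrl.command_gripper(op); ctrl.move_l(np.r_[xy,lift],.15); print("t",ctrl.current_t())
E
python3 - <<'E'
from h import *
W=np.load("W.npy",allow_pickle=True).item();D=np.load("D.npy",allow_pickle=True).item()
M=dict(thick=(104,105,.059),medium=(101,106,.048),slim=(100,101,.075),block=(105,103,.049),cl=(109,102,.026),cm=(106,101,.026),cs=(107,97,.026),cq=(106.5,99.3,.026))
V={}
for k,(x,y,z) in M.items():
    T,(u,v)=D[k]; u,v=np.round(u)-50+x/2,np.round(v)-50+y/2
    V[k]=hit(*wrist_ray(u,v,T),z); print(k,V[k].round(4),((V[k]-W[k])*1e3).round(1))
np.save("V.npy",V)
pick(V["thick"],.032,radial(V["thick"]),.6)
ctrl.move_l(np.r_[V["thick"],.17],.15)
place(V["cl"],.036,radial(V["cl"]),.6)
cv2.imwrite("pics/w1.png",ctrl.read_camera("wrist"))
E
```

```text
thick [ 0.4471 -0.1068] [ 1.2 -3.1]
medium [0.6222 0.1715] [ 1.7 -2.5]
slim [0.3563 0.2559] [ 0.7 -0.5]
block [ 0.5361 -0.375 ] [ 0.9 -2.9]
cl [ 0.6313 -0.1802] [ 4.3 -2. ]
cm [ 0.6413 -0.0143] [ 3.2 -0.3]
cs [0.5348 0.3763] [1.8 3.2]
cq [0.464 0.094] [2.8 0.4]
grip 33.38524898784937 29.92743194103241 [-0.6 -0.5  3.8]
carry w 33.196602335044886
contact True 0.035999342086425495 0.036
t 18.1333
```

View pics/w1.png

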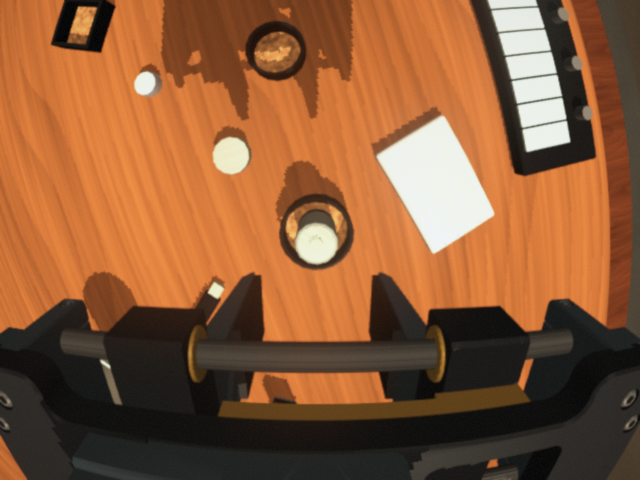

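The thick cell stands in the large cup at (316,243), and contact came exactly at floor height. Next the medium cell, then grip the slim one and check lateral force.

Run:
```python
from h import *
V=np.load("V.npy",allow_pickle=True).item()
pick(V["medium"],.027,radial(V["medium"]),.5)
ctrl.move_l(np.r_[V["medium"],.17],.15)
place(V["cm"],.031,radial(V["cm"]),.5)
cv2.imwrite("pics/w2.png",ctrl.read_camera("wrist"))
pick(V["slim"],.049,radial(V["slim"]),.45)
print(np.round(ctrl.current_contact_force(),1),ctrl.current_wrist_torque().round(2),ctrl.current_t())
```

```text
grip 25.08788759327158 29.994184970855713 [-0.2 -0.1  4.1]
carry w 25.21974542196961
contact True 0.031164968239153292 0.031
t 26.925
grip 17.669409498210733 30.001461803913116 [0.2 0.2 6. ]
[0.2 0.2 6. ] [ 0.01 -0.04 -0.02] 30.3833
```

View pics/w2.png

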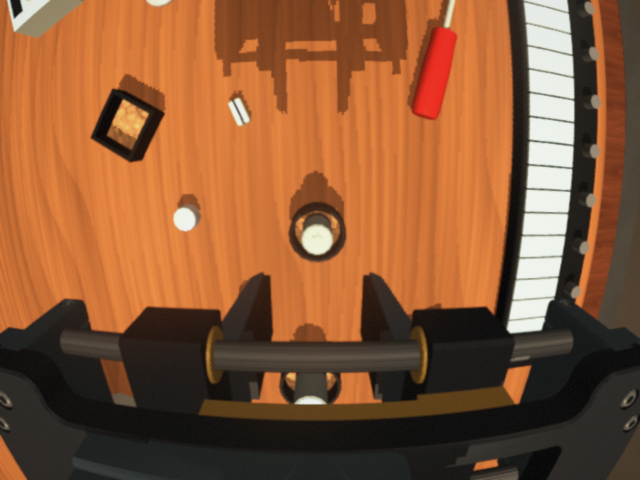

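The medium cell stands in its cup at (317,238). The slim cell is gripped with no lateral load, so I'll draw it up slowly while watching forces.

Run:
```python
from h import *
V=np.load("V.npy",allow_pickle=True).item()
for z in (.058,.068,.078,.09):
    c=ctrl.move_l(np.r_[V["slim"],z],.04,contact_N=12); print(c,z,ctrl.current_tool_pos()[2].round(4),np.round(ctrl.current_contact_force(),1),ctrl.current_grip_width()*91)
    if c: break
if not c:
    ctrl.move_l(np.r_[V["slim"],.17],.15)
    cv2.imwrite("pics/w3.png",ctrl.read_camera("wrist"));cv2.imwrite("pics/s3.png",ctrl.read_camera("side")[150:400,250:500].repeat(2,0).repeat(2,1))
```

```text
False 0.058 0.0583 [ 0.   0.4 -0.2] 17.674999562214474
False 0.068 0.0683 [-0.4  0.4 -0.4] 17.718857433827974
False 0.078 0.0782 [ 0.6  0.4 -1.1] 17.826353096513003
False 0.09 0.0902 [-0.1 -0.6 -1.3] 17.55366158423446
```

View pics/s3.png

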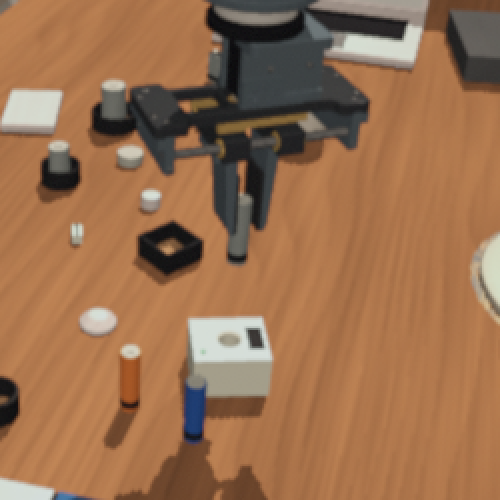

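The slim cell hangs free and upright, with the sleeve empty at (230,340). Next I'll place it, then do the block.

Run:
```python
from h import *
V=np.load("V.npy",allow_pickle=True).item()
place(V["cs"],.043,radial(V["cs"]),.45)
cv2.imwrite("pics/w4.png",ctrl.read_camera("wrist"))
pick(V["block"],.027,57,.45)
ctrl.move_l(np.r_[V["block"],.17],.15)
print(ctrl.current_grip_width()*91,ctrl.current_t())
w=ctrl.read_camera("wrist");a=cv2.imread("pics/w4.png")
cv2.imwrite("pics/m5.png",cv2.resize(np.hstack([a,w]),(800,300)))
```

```text
carry w 17.525732553443362
contact True 0.04320960758523179 0.043
t 36.925
grip 17.041221477276874 29.972849786281586 [-0.9  1.   3.2]
17.362603083712358 42.775
```

View pics/m5.png

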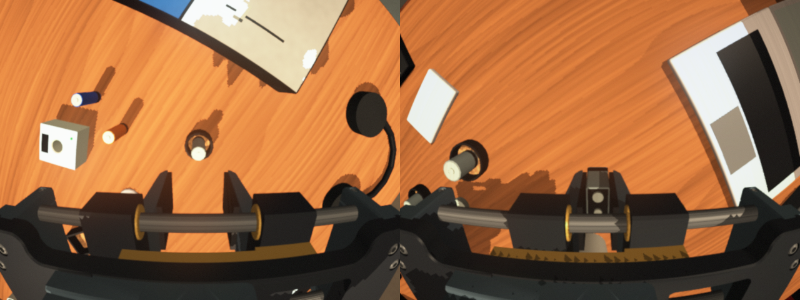

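The slim cell stands in the small cup (left, 198,150). The block is held squarely (right, 597,195). Place it aligned with the square cup.

Run:
```python
from h import *
V=np.load("V.npy",allow_pickle=True).item()
place(V["cq"],.031,57,.45)
cv2.imwrite("pics/w6.png",ctrl.read_camera("wrist"))
ctrl.goto([.159,-.604,.214],best(np.array([.159,-.604,.214]),-75))
cv2.imwrite("pics/top6.png",cv2.resize(ctrl.read_camera("top")[140:350,120:550],(800,391)))
cv2.imwrite("pics/side6.png",ctrl.read_camera("side"))
```

```text
carry w 17.3369051106587
contact True 0.031046583298692598 0.031
t 48.3667
```

View pics/top6.png

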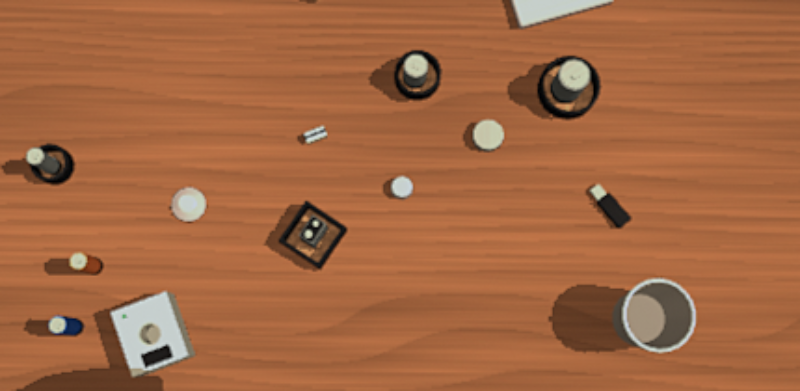

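View pics/side6.png

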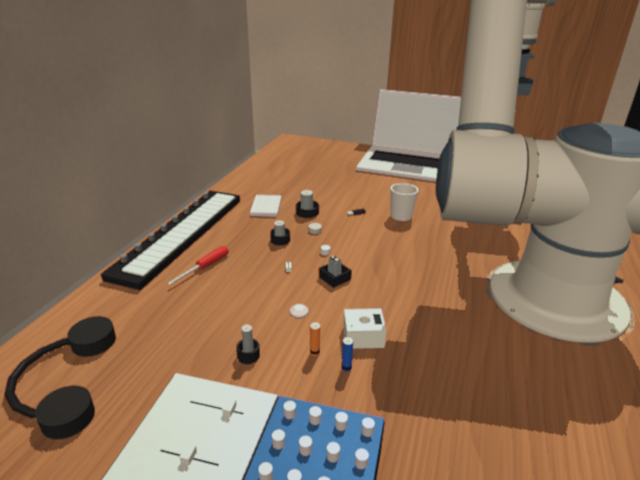

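All four batteries stand upright in their cups (side view: 307,203; 280,233; 335,268; 248,343). The tumbler is unmoved and the arm is clear.

```bash
python3 -c "
from bench import ctrl
print(ctrl.sign_off())"
```

```text
the job is handed in; nothing more can be done
None
```

All four batteries are standing upright in their own holders, the tumbler was left where it stood, and the job was handed in at about 50 s of the 104 s allowed.

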